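Pair the cover plates with their lock frames

TASK

Two open lock frames stand on the dovetail slide and three zinc cover plates lean on easels: find the plate that matches each frame's outline and lay it on that frame as its lid, bright face up, flat and squared up so that the small overhang is even all round, the round-nosed plate with its nose over the frame's nose. Hold the plates by their edges only, never touching the raised bright faces, and set them down rather than drop them. Leave the third plate, which fits neither frame, and the other parts on the bench where they are.

Things in the scene. Friction and masses are not known exactly. Their poses are not given: they have to be found in the camera images.
- nose_plate: Cover plate 104 long, 44 wide, its +x end (nearest the robot) a half circle of radius 22. Zinc, 5 mm thick plus a raised bright face on top. Origin: centre of its outline on the underside; x along its length (starts up-slope, towards the robot), y across, z out through the bright face. Starts face up on an easel sloping 30 degrees, middle 85 mm above the bench, both long edges free
- broad_plate: Rectangular cover plate 88 long, 62 wide. Zinc, 5 mm thick plus a raised bright face on top. Origin: centre of its outline on the underside; x along its length (starts up-slope, towards the robot), y across, z out through the bright face. Starts face up on an easel sloping 30 degrees, middle 85 mm above the bench, both long edges free
- square_plate: Rectangular cover plate 104 long, 44 wide with square ends. Zinc, 5 mm thick plus a raised bright face on top. Origin: centre of its outline on the underside; x along its length (starts up-slope, towards the robot), y across, z out through the bright face. Starts face up on an easel sloping 30 degrees, middle 85 mm above the bench, both long edges free
- nose_plate_face: The raised bright face of the nose plate, 1.2 mm high, 6 mm in from the edges; not to be touched; origin 5 mm above the plate's origin, same axes
- broad_plate_face: The raised bright face of the broad plate; as above
- square_plate_face: The raised bright face of the square-ended plate; as above
- easel_nose_plate: Fixed easel of the nose plate. Low end away from the robot: a 26 mm wide rib under the plate's middle line sloping 30 degrees and a 4.5 mm high lip at its low end, so the plate's long edges overhang freely. Base 90 x 80. Origin on the bench, 85 mm below the middle of the rib's top; x towards the robot
- easel_broad_plate: Fixed easel of the broad plate. Low end away from the robot: a 26 mm wide rib under the plate's middle line sloping 30 degrees and a 4.5 mm high lip at its low end, so the plate's long edges overhang freely. Base 90 x 80. Origin on the bench, 85 mm below the middle of the rib's top; x towards the robot
- easel_square_plate: Fixed easel of the square-ended plate. Low end away from the robot: a 26 mm wide rib under the plate's middle line sloping 30 degrees and a 4.5 mm high lip at its low end, so the plate's long edges overhang freely. Base 90 x 80. Origin on the bench, 85 mm below the middle of the rib's top; x towards the robot
- nose_plate_end (a point): Tip of the round nose of the nose plate, 52 mm from its origin along its x, on the underside
- nose_frame_rim (a point): Fixed open-topped grey lock frame on the slide; this point: centre of its outline at its top rim, 66 mm above the bench; x along its length (towards the robot), y across, z up. Outline 100 long, 40 wide, +x end (nearest the robot) a half circle of radius 20, walls 4 mm; the matching plate overhangs it by 2 mm all round
- broad_frame_rim (a point): Fixed open-topped grey lock frame on the slide; this point: centre of its outline at its top rim, 66 mm above the bench; x along its length (towards the robot), y across, z up. Rectangular outline 84 long, 58 wide, walls 4 mm; the matching plate overhangs it by 2 mm all round
- bumper: Orange nylon bumper, 44 mm across, 34 high, standing; bystander; origin under its centre
- pivot_nut: Brass hexagon nut with flange, 36 mm across, 16 high; bystander; origin under its centre
- roller_bracket: Black steel angle bracket 70 x 40 x 45 high with a roller; bystander; origin under its centre
There are look-alikes about, which are no part of the job. Leave any brown look-alike of the nose_plate alone.

How it is judged:
At the end, for the whole second after the job is handed in: Each plate on its own frame (nose over nose), bright face up, released and at rest: height within 2.5 mm of the rim, tilt under 0.06 rad, centred within 4 mm along and across, turned within 0.08 rad; square-ended plate and bystanders moved under 12 mm (x of nose_plate in the frame of nose_frame_rim between -0.004 and 0.004 m and y of nose_plate in the frame of nose_frame_rim between -0.004 and 0.004 m and z of nose_plate in the frame of nose_frame_rim between -0.0025 and 0.0025 m and angle between each of nose_plate, broad_plate's own z axis and vertical below 0.06 rad and angle between the x axis of nose_plate and the x axis of nose_frame_rim, either way round below 0.08 rad and linear speed of each of nose_plate, broad_plate below 0.02 m/s and angular speed of each of nose_plate, broad_plate below 0.2 rad/s and x of broad_plate in the frame of broad_frame_rim between -0.004 and 0.004 m and y of broad_plate in the frame of broad_frame_rim between -0.004 and 0.004 m and z of broad_plate in the frame of broad_frame_rim between -0.0025 and 0.0025 m and angle between the x axis of broad_plate and the x axis of broad_frame_rim, either way round below 0.08 rad and x of nose_plate_end in the frame of nose_frame_rim above 0.03 m and distance of each of square_plate, bumper, pivot_nut, roller_bracket from where it was at the start of the episode below 0.012 m); the robot touches nothing.
It fails at once if the robot touches the raised bright face of a plate (contact force between any of the fingers, the arm and nose_plate_face above 0.5 N or contact force between any of the fingers, the arm and broad_plate_face above 0.5 N or contact force between any of the fingers, the arm and square_plate_face above 0.5 N).
It fails at once if a cover plate is dropped (falls freely faster than 0.4 m/s, about 8 mm) ((contact force between the fingers and nose_plate below 0.02 N and linear speed of nose_plate above 0.4 m/s) or (contact force between the fingers and broad_plate below 0.02 N and linear speed of broad_plate above 0.4 m/s)).
It fails at once if the square-ended plate is shifted by more than 12 mm (distance of square_plate from where it was at the start of the episode above 0.012 m).
It fails at once if the bumper, the pivot nut or the roller bracket is shifted by more than 12 mm (distance of any of bumper, pivot_nut, roller_bracket from where it was at the start of the episode above 0.012 m).
It also fails if it takes over 54 s, if anything falls off the work surface, if the arm or the gripper's body presses on something with over 40 N, if the wrist force passes 120 N, or if a joint passes its speed limit or range.

ROBOT

A 6-joint arm with a two-finger parallel gripper is mounted at the origin on the work surface. World frame = base frame: x ahead of the robot, y to its left, z up, the work surface at z = 0. Lengths are in m, angles in rad, forces in N, time in s.
With the tool pointing down it reaches from about 0.35 to 1 m from the base axis. Payload 7.1 kg.
Tool frame: the origin (TCP) lies at the very end of the fingers, on their centre line; the grasp point (between the pads) lies 19 mm behind it (grip_point_offset is the z of the grasp point in the tool frame, in m); z points along the fingers, y is the line along which they close (so a half turn about z gives the same grasp; the last joint's range is limited). The gripper opens to 85 mm and grips with 20 to 120 N. Pads are 22 mm wide; open, the fingers measure 114 mm over their backs; the gripper's body (76 mm by 85 mm) begins 54 mm behind the grasp point. The pads swing forward as they close: fully open they stand 13 mm farther back than shut.
Start: joints at [1.242, 0.423, 1.63, -0, 1.089, -0.019], TCP at [0.191, 0.595, 0.231] pointing down, gripper open.
Joint ranges: [-3, 3], [-0.9, 2.11], [0.09, 2.58], [-1.31, 4.45], [0.11, 2.69], [-2.54, 2.54]. Speed limits (rad/s): [2.39, 2.39, 3.01, 3.14, 3.14, 3.14].

INTERFACE

Orientations are given as a rotation vector (axis times angle).
In Python, from workcell import get_obs, snapshot, calibration, finish_job, grip_point_offset gives the robot as it stands.
- The arm moves only by the shell command python3 -m crank 'ROWS' [FORCE]. ROWS is JSON, a list of rows, each an object of numbers: "dx", "dy", "dz": the shift along the tool's x, y, z as a fraction of full scale; "ax", "ay", "az": the turn, a rotation vector about the tool's x, y, z as a fraction of full scale; "hand": the opening, from 0 (shut) to 1 (fully open). A call has 1 to 5 rows; each row is the pose to reach, as a shift and turn from the pose commanded when the call began, along the tool's axes at that moment; what a row does not reach only later rows make up. Full scale, the value 1, is 30 cm for a shift and 90 degrees for a turn. A row lasts 1/10 s, in which the tool goes at most 50 mm and 8.59 degrees, less where a joint would pass 70% of its speed; a pose out of reach is approached as far as the arm can. A call with a number of a shift or a turn outside -1 to 1 is refused whole. A call with a gripper value outside its range is refused whole. The fingers move at their own pace and stop on an object; FORCE is the grip in N (left out, the last holds). Time passes only in rows, so rows that repeat a pose let the fingers close. It gives the time, the measured TCP pose, the force, the opening and the grip force at its end, in the units of the state.
- get_obs(): the state, without advancing time (a new reading comes with each control period).
- snapshot(name): name is "scene" or "top"; returns the picture (384x512x3 uint8, red, green, blue); there is no depth.
- calibration(name): a dict with "mtx" (3x3 intrinsics, pixels), "pose" (4x4, takes a point from camera to world coordinates). Camera axes: x right, y up, looking along -z (the intrinsics and any distortion apply to the point x, -y, -z); pixel columns grow to the right and rows downward; lengths in m; the calibration is good to about 2 mm. A picture is of the moment at which its call begins. calibration takes no time and is no camera call.
- finish_job(): hands the job in; it is judged then, once.
The state is a dict: "time_s": time; "qpos": joint angles; "joint_vel": joint speeds; "joint_torque": joint torques, N m; "ee_pos": TCP position; "tool_rot": TCP orientation; "force": force on the tool from outside, world axes, zero at the start; "wrist_torque": the same for the moment, N m; "opening": finger opening in m; "gripper_force": force on a finger pad.
Only numpy, scipy, OpenCV 4.12 (cv2) and the standard library are available. Lean on these libraries where they do the work, as an engineer would, in place of code of your own. Each camera call takes 0.05 s, during which the arm holds its last target. There are 200 camera calls.

## Working session

There is one attempt and no reset: what is moved stays moved. The work goes in short steps, Python scripts to look and compute and a shell command to move; the robot and the scene stay as the last step left them, time stands still between calls to the robot, and variables do not carry over. Pictures are saved under pics/ and viewed, at most 10 in all, crops included, and the job is handed in when it is done.

```bash
mkdir -p pics; ls
python3 - <<'E'
from workcell import *
import cv2
for n in ("scene","top"):
    im=snapshot(n); cv2.imwrite(f"pics/{n}0.png",im[:,:,::-1])
    c=calibration(n); print(n,{k:(v.tolist() if hasattr(v,'tolist') else v) for k,v in c.items()})
print(get_obs()); print(grip_point_offset if not callable(grip_point_offset) else grip_point_offset())
E
```

```text
pics
scene {'mtx': [[354.2993131590706, 0.0, 255.97038924192586], [0.0, 354.2993131590706, 188.67609511344708], [0.0, 0.0, 1.0]], 'pose': [[-0.33505417512853264, -0.717114319225005, 0.6111348074618206, 1.0142599406425454], [0.942198837998292, -0.2551651448248233, 0.21714533967183214, 0.18663113809492773], [0.00022226922183750785, 0.648565958117588, 0.7611584254065696, 0.7564669665546133], [0.0, 0.0, 0.0, 1.0]]}
top {'mtx': [[434.3711437760187, 0.0, 258.03659677077076], [0.0, 434.3711437760187, 192.02013471106275], [0.0, 0.0, 1.0]], 'pose': [[-0.06470200967007517, 0.9771766663305982, -0.20233490238629662, 0.3012822147849244], [-0.9978881437312571, -0.06452249310141084, 0.007490025671814794, 0.009407950636115475], [-0.005736074026679842, 0.20239221986775355, 0.9792877446347235, 1.1032341029228059], [0.0, 0.0, 0.0, 1.0]]}
{'time_s': 0.1, 'qpos': array([ 1.24205350e+00,  4.23772792e-01,  1.63064691e+00, -2.01066558e-05,
        1.08865286e+00, -1.90061646e-02]), 'joint_vel': array([-1.37547037e-03, -1.19105144e-03, -1.29966220e-03,  6.33721480e-05,
       -4.52346172e-04, -7.40338032e-04]), 'joint_torque': array([-1.46549405e-04, -5.58421218e+01, -2.82445085e+01, -7.37613891e-05,
        2.94259087e-03,  2.19039720e-05]), 'ee_pos': array([0.19031768, 0.59476094, 0.23060513]), 'tool_rot': array([-4.84539280e-01, -3.10375940e+00,  2.29425098e-03]), 'force': array([ 0.88625865, -0.20448464,  0.39422082]), 'wrist_torque': array([-0.03326272,  0.01582842, -0.00866161]), 'gripper_force': 0.0, 'opening': 0.0854565536419842}
-0.0187
```

View pics/scene0.png

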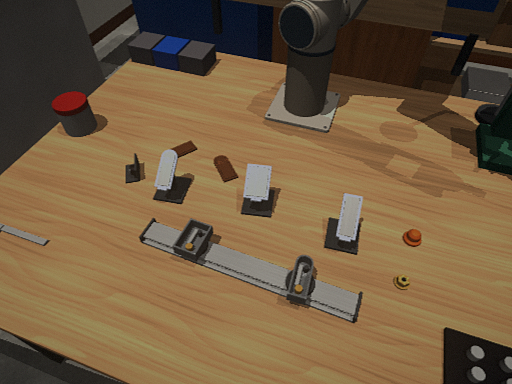

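View pics/top0.png

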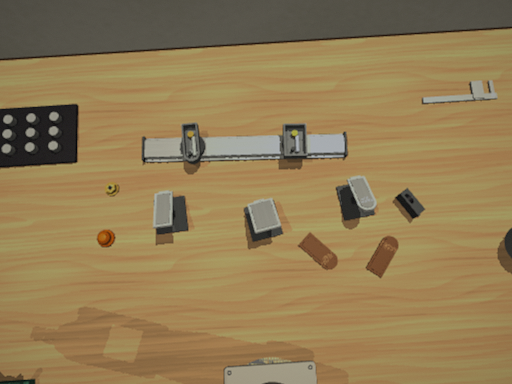

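Run:
```python
import cv2,numpy as np
im=cv2.imread("pics/top0.png")
a=[cv2.resize(im[y:y+40,x:x+50],None,fx=8,fy=8,interpolation=cv2.INTER_CUBIC) [:300] for x,y in ((338,172),(240,195),(167,122),(270,118))]
cv2.imwrite("pics/c1.png",np.vstack([np.hstack(a[:2]),np.hstack(a[2:])]))
```

```text
(no output)
```

View pics/c1.png

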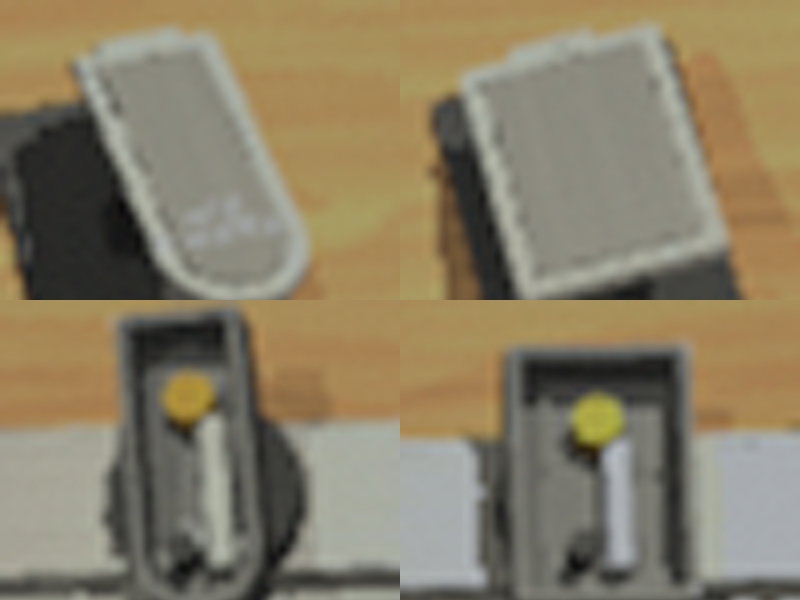

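The zinc nose plate is at top (362,193), with its round end towards the robot. It could be confused with the square-ended plate at (163,210) and the brown look-alikes at (318,251) and (383,256). The crop confirms zinc with a round end. The broad plate is at (264,217), the nose frame at (191,143) and the broad frame at (294,140). Next I fit the outlines in both cameras.

```bash
cat > h.py <<'E'
import numpy as np, cv2
from workcell import *
from scipy.optimize import minimize
from scipy.ndimage import map_coordinates
from scipy.spatial.transform import Rotation as R
def proj(n,P):
    c=calibration(n);T=np.array(c["pose"]);q=(np.asarray(P)-T[:3,3])@T[:3,:3]
    q=q*[1,-1,-1];u=q@np.array(c["mtx"]).T;return u[:,:2]/u[:,2:]
def unproj(n,uv,z):
    c=calibration(n);T=np.array(c["pose"]);d=np.linalg.inv(c["mtx"])@[*uv,1];d=T[:3,:3]@(d*[1,-1,-1])
    return T[:3,3]+d*(z-T[2,3])/d[2]
def outline(L,W,nose,step=.002):
    if nose:
        r=W/2;a=np.linspace(-np.pi/2,np.pi/2,13)
        v=[(-L/2,-r)]+[(L/2-r+r*np.cos(t),r*np.sin(t)) for t in a]+[(-L/2,r)]
    else: v=[(-L/2,-W/2),(L/2,-W/2),(L/2,W/2),(-L/2,W/2)]
    v=np.array(v);p=[];nn=[]
    for a,b in zip(v,np.roll(v,-1,0)):
        l=np.linalg.norm(b-a);k=max(1,int(l/step));t=(np.arange(k)+.5)/k
        p+=list(a+t[:,None]*(b-a));d=(b-a)/l;nn+=[(d[1],-d[0])]*k
    return np.array(p),np.array(nn)
def pose(x,y,yaw,slope):  # plate z-origin rotation
    return R.from_euler('z',yaw)*R.from_euler('y',-slope)
def fit(ims,L,W,nose,z,slope,zt,x0,ch,sign,skiplow=False,off=.0025,zfun=None):
    p,nn=outline(L,W,nose)
    if skiplow: k=p[:,0]>-L/2+.001; p,nn=p[k],nn[k]
    def cost(v):
        Q=pose(*v,slope);s=0
        for n,im in ims.items():
            f=lambda q:map_coordinates(im[:,:,ch].astype(float),proj(n,Q.apply(np.c_[q,np.full(len(q),zt)])+[v[0],v[1],z])[:,::-1].T,order=1)
            s+=np.mean(np.clip(sign*(f(p-off*nn)-f(p+off*nn)),-90,90))
        return -s/len(ims)
    best=None
    for dx in (-.008,0,.008):
        for dy in (-.008,0,.008):
            for da in (-.1,0,.1):
                r=minimize(cost,np.add(x0,[dx,dy,da]),method='Nelder-Mead',options=dict(initial_simplex=np.add(x0,[dx,dy,da])+np.array([[0,0,0],[.006,0,0],[0,.006,0],[0,0,.08]]),xatol=1e-5))
                if best is None or r.fun<best.fun: best=r
    return best
def load(k): return {n:cv2.imread(f"pics/{n}{k}.png")[:,:,::-1] for n in("scene","top")}
E
cat > m1.py <<'E'
from h import *
I=load(0)
T=dict(nose=((362,193),.104,.044,1,.085,np.pi/6,.005,np.pi+.4,2,1,True),broad=((264,217),.088,.062,0,.085,np.pi/6,.005,np.pi+.25,2,1,True),
 nframe=((191,143),.1,.04,1,.066,0,0,np.pi,0,-1,False),bframe=((294,140),.084,.058,0,.066,0,0,np.pi,0,-1,False))
for k,(uv,L,W,ns,z,sl,zt,yaw,ch,sg,sk) in T.items():
    x0=[*unproj("top",uv,z)[:2],yaw]
    for name,ims in (("top",{"top":I["top"]}),("scene",{"scene":I["scene"]}),("both",I)):
        r=fit(ims,L,W,ns,z,sl,zt,x0,ch,sg,sk); print(k,name,np.round(r.x,4),round(r.fun,1))
    D=I  # overlay
    for n in I:
        p,_=outline(L,W,ns,.0005);Q=pose(*r.x,sl)
        I.setdefault
        u=proj(n,Q.apply(np.c_[p,np.full(len(p),zt)])+[r.x[0],r.x[1],z])
        globals().setdefault("O",{}).setdefault(n,cv2.resize(I[n][:,:,::-1],None,fx=4,fy=4,interpolation=cv2.INTER_CUBIC))
        cv2.polylines(O[n],[np.round((u+.5)*4-.5).astype(int)],True,(0,0,255),1)
c=[O["top"][4*y:4*y+200,4*x:4*x+200] for x,y in((338,170),(240,192),(167,118),(270,116))]+[O["scene"][4*y:4*y+200,4*x:4*x+200] for x,y in((145,145),(232,155),(277,250),(170,213))]
cv2.imwrite("pics/ov1.png",np.vstack([np.hstack(c[:4]),np.hstack(c[4:])]))
E
time python3 m1.py
```

```text
Traceback (most recent call last):
  File "m1.py", line 8, in <module>
    r=fit(ims,L,W,ns,z,sl,zt,x0,ch,sg,sk); print(k,name,np.round(r.x,4),round(r.fun,1))
  File "h.py", line 37, in fit
    r=minimize(cost,np.add(x0,[dx,dy,da]),method='Nelder-Mead',options=dict(initial_simplex=np.add(x0,[dx,dy,da])+np.array([[0,0,0],[.006,0,0],[0,.006,0],[0,0,.08]]),xatol=1e-5))
  File "h.py", line 31, in cost
    s+=np.mean(np.clip(sign*(f(p-off*nn)-f(p+off*nn)),-90,90))
                             ~^^^^^^^^^^
  File "h.py", line 30, in <lambda>
    f=lambda q:map_coordinates(im[:,:,ch].astype(float),proj(n,Q.apply(np.c_[q,np.full(len(q),zt)])+[v[0],v[1],z])[:,::-1].T,order=1)
                                                        ~~~~^^^^^^^^^^^^^^^^^^^^^^^^^^^^^^^^^^^^^^^^^^^^^^^^^^^^^^
  File "h.py", line 7, in proj
    c=calibration(n);T=np.array(c["pose"]);q=(np.asarray(P)-T[:3,3])@T[:3,:3]
ValueError: time passes only in moves, steps and waits

real	0m6.147s
user	0m4.903s
sys	0m0.400s
```

```bash
sed -i 's/^def proj/import functools\ncalibration=functools.cache(calibration)\ndef proj/; s/^def fit/G=lambda im,ch:im[:,:,ch].astype(float)\ndef fit/' h.py; time python3 m1.py
```

```text
nose top [ 0.4901 -0.2463  3.2806] -73.4
nose scene [ 0.4878 -0.2483  3.283 ] -86.4
nose both [ 0.4895 -0.2471  3.286 ] -77.6
broad top [ 0.4529 -0.0083  3.3456] -77.3
broad scene [ 0.4522 -0.0098  3.3363] -88.4
broad both [ 0.4525 -0.0089  3.3458] -80.7
nframe top [0.6517 0.158  3.2256] -40.6
nframe scene [0.6566 0.1647 3.2541] -32.4
nframe both [0.6487 0.1575 3.1754] -24.3
bframe top [ 0.6396 -0.0955  3.0685] -46.0
bframe scene [ 0.6458 -0.0974  3.098 ] -28.2
bframe both [ 0.6393 -0.0956  3.0657] -32.5
real	0m48.695s
user	0m49.193s
sys	0m0.291s
```

View pics/ov1.png

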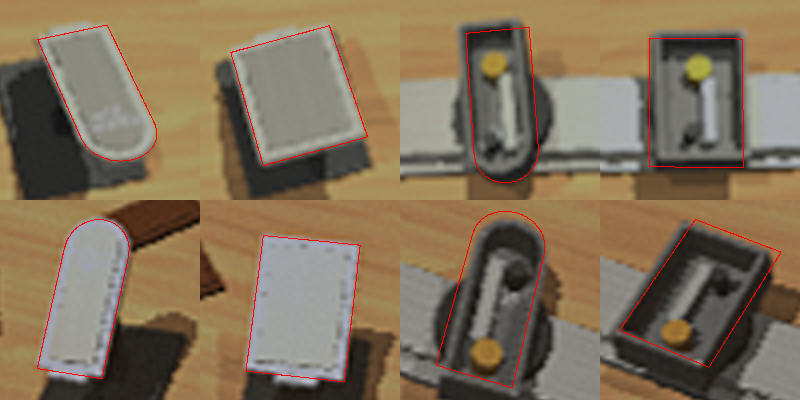

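```bash
cat > m2.py <<'E'
from h import *
I=load(0); F={n:I[n].astype(float) for n in I}
def samp(n,P): 
    u=proj(n,P); return np.stack([map_coordinates(F[n][:,:,c],u[:,::-1].T,order=1) for c in range(3)],1)
T=dict(nframe=(.1,.04,1,[.6517,.158,3.22]),bframe=(.084,.058,0,[.6396,-.0955,3.0685]))
O={n:cv2.resize(np.clip(1.6*F[n][:,:,::-1],0,255).astype(np.uint8),None,fx=7,fy=7,interpolation=cv2.INTER_CUBIC) for n in I}
for k,(L,W,ns,x0) in T.items():
    p,nn=outline(L,W,ns)
    def cost(v,cams):
        Q=pose(*v,0);s=0
        for n in cams:
            f=lambda o:samp(n,Q.apply(np.c_[p+o*nn,np.zeros(len(p))])+[v[0],v[1],.066])
            r,i,o=f(-.002),f(-.0065),f(.0025)
            s+=np.mean(np.clip((r-i).mean(1),-30,30))+np.mean(np.clip(np.linalg.norm(r-o,axis=1)*.6,0,50))-.7*r.std(0).mean()
        return -s/len(cams)
    for cams in (["top"],["scene"],["top","scene"]):
        best=None
        for d in np.array(np.meshgrid([-.006,0,.006],[-.006,0,.006],[-.08,0,.08])).reshape(3,-1).T:
            s0=np.add(x0,d)
            r=minimize(cost,s0,args=(cams,),method='Nelder-Mead',options=dict(initial_simplex=s0+np.array([[0,0,0],[.005,0,0],[0,.005,0],[0,0,.06]])))
            if best is None or r.fun<best.fun:best=r
        print(k,cams,np.round(best.x,4),round(best.fun,1))
    q,_=outline(L,W,ns,.008)
    for n in I:
        for w in proj(n,pose(*best.x,0).apply(np.c_[q,np.zeros(len(q))])+[best.x[0],best.x[1],.066]):
            cv2.circle(O[n],tuple(np.round((w+.5)*7-.5).astype(int)),1,(0,0,255),-1)
cr=lambda n,x,y:O[n][7*y:7*y+300,7*x:7*x+400]
cv2.imwrite("pics/ov2.png",np.vstack([np.hstack([cr("top",163,121),cr("top",265,119)]),np.hstack([cr("scene",272,254),cr("scene",165,217)])]))
E
python3 m2.py
```

```text
nframe ['top'] [0.6552 0.1624 3.1855] -53.6
nframe ['scene'] [0.6531 0.1606 3.1907] -62.3
nframe ['top', 'scene'] [0.6538 0.1615 3.1802] -49.5
bframe ['top'] [ 0.6449 -0.099   3.0985] -54.9
bframe ['scene'] [ 0.6422 -0.1012  3.0898] -62.0
bframe ['top', 'scene'] [ 0.6432 -0.1003  3.0917] -48.3
```

View pics/ov2.png

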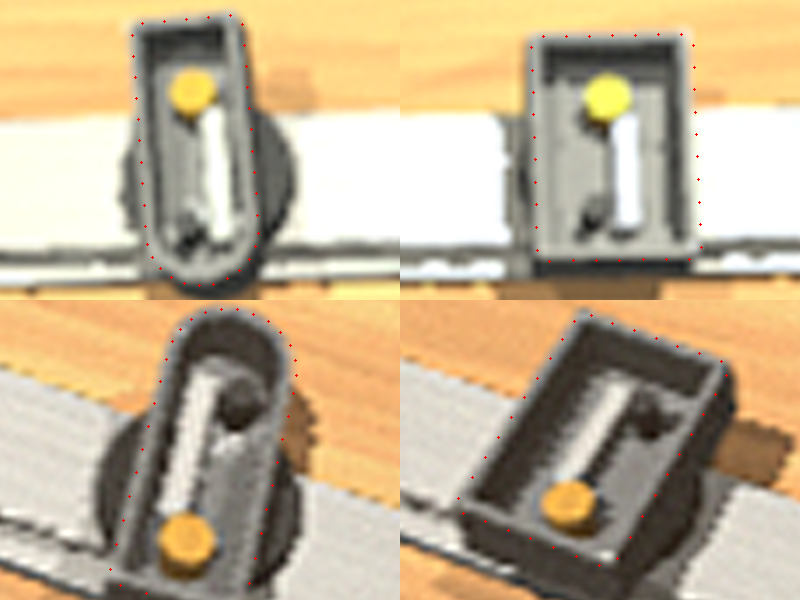

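```bash
cat > go.py <<'E'
import sys,numpy as np
from workcell import get_obs
from scipy.spatial.transform import Rotation as R
PL=dict(N=(.489,-.2472,.085,3.285,np.pi/6,.021),B=(.4525,-.009,.085,3.342,np.pi/6,.022),
 NF=(.654,.1615,.066,3.186,0,.021),BF=(.6435,-.100,.066,3.093,0,.022))
def target(k,up):
    x,y,z,yaw,sl,g=PL[k];Q=R.from_euler('z',yaw)*R.from_euler('y',sl)  # x axis must rise
    M=Q.as_matrix(); 
    if M[2,0]<-1e-9: M=(R.from_euler('z',yaw)*R.from_euler('y',-sl)).as_matrix()
    px,py,pz=M.T
    return np.array([x,y,z])+pz*(.0025-g+up),R.from_matrix(np.c_[-px,py,-pz])
def rel(pt,Rt,p=None,Rc=None):
    o=get_obs()
    if p is None:p,Rc=o["ee_pos"],R.from_rotvec(o["tool_rot"])
    d=Rc.inv().apply(pt-p)/.3;a=(Rc.inv()*Rt).as_rotvec()/(np.pi/2)
    return d,a
if __name__=="__main__":
    # chain of targets: name:up or x,y,z:rotname
    p=Rc=None
    for s in sys.argv[1:]:
        k,u=s.split(":")
        if "," in k: pt=np.array(eval(k));Rt=target(u,0)[1]
        else: pt,Rt=target(k,float(u))
        d,a=rel(pt,Rt,p,Rc);print(s,"d",np.round(d,4),"a",np.round(a,4),"p",np.round(pt,4),"mm %.0f deg %.0f"%(300*np.linalg.norm(d),90*np.linalg.norm(a)))
        p,Rc=pt,Rt
E
sed -n 22,24p h.py; python3 go.py .45,.2,.25:NF N:.1 N:0
```

```text
p+=list(a+t[:,None]*(b-a));d=(b-a)/l;nn+=[(d[1],-d[0])]*k
    return np.array(p),np.array(nn)
def pose(x,y,yaw,slope):  # plate z-origin rotation
.45,.2,.25:NF d [-1.2255 -0.9895 -0.0632] a [-2.0000e-04  1.3000e-03  1.7746e+00] p [0.45 0.2  0.25] mm 473 deg 160
N:.1 d [0.1989 1.4815 0.3147] a [-0.0165 -0.3331 -0.0616] p [ 0.5293 -0.2414  0.1556] mm 458 deg 31
N:0 d [-0.     -0.      0.3333] a [0. 0. 0.] p [ 0.4798 -0.2485  0.069 ] mm 100 deg 0
```

```bash
python3 -m crank '[{"dx":-0.61,"dy":-0.5,"az":0.48,"hand":1},{"dx":-0.61,"dy":-0.5,"az":0.48,"hand":1},{"dx":-0.61,"dy":-0.5,"az":0.48,"hand":1},{"dx":-0.61,"dy":-0.5,"az":0.48,"hand":1},{"dx":-0.61,"dy":-0.5,"az":0.48,"hand":1}]' 60
python3 go.py .45,.2,.25:NF
```

```text
.45,.2,.25:NF d [-1.2255 -0.9895 -0.0632] a [-2.0000e-04  1.3000e-03  1.7746e+00] p [0.45 0.2  0.25] mm 473 deg 160invalid input at $[0]: expected keys dx, dy, dz, ax, ay, az, hand
```

```bash
python3 -m crank '[{"dx":-0.12,"dy":-0.1,"dz":0,"ax":0,"ay":0,"az":0.09,"hand":1},{"dx":-0.25,"dy":-0.2,"dz":0,"ax":0,"ay":0,"az":0.18,"hand":1},{"dx":-0.37,"dy":-0.3,"dz":0,"ax":0,"ay":0,"az":0.27,"hand":1},{"dx":-0.5,"dy":-0.4,"dz":-0.02,"ax":0,"ay":0,"az":0.36,"hand":1},{"dx":-0.61,"dy":-0.5,"dz":-0.03,"ax":0,"ay":0,"az":0.45,"hand":1}]' 60
python3 go.py .45,.2,.25:NF
```

```text
time_s: 0.6
ee_pos: [0.32, 0.3948, 0.2403]
tool_rot: [1.537, 2.74, -0.0]
force: [0.7, 0.5, 1.1]
opening: 0.0855
gripper_force: 0.0
.45,.2,.25:NF d [-0.7801  0.0315 -0.032 ] a [1.0000e-04 1.0000e-04 1.3208e+00] p [0.45 0.2  0.25] mm 234 deg 119
```

```bash
python3 -m crank '[{"dx":-0.16,"dy":0.01,"dz":0,"ax":0,"ay":0,"az":0.09,"hand":1},{"dx":-0.31,"dy":0.01,"dz":-0.01,"ax":0,"ay":0,"az":0.18,"hand":1},{"dx":-0.47,"dy":0.02,"dz":-0.02,"ax":0,"ay":0,"az":0.27,"hand":1},{"dx":-0.62,"dy":0.03,"dz":-0.03,"ax":0,"ay":0,"az":0.36,"hand":1},{"dx":-0.78,"dy":0.03,"dz":-0.03,"ax":0,"ay":0,"az":0.45,"hand":1}]' 60
python3 go.py .5,.0,.25:NF
```

```text
time_s: 1.1
ee_pos: [0.4509, 0.2009, 0.2497]
tool_rot: [2.39, 2.039, 0.001]
force: [-0.1, 0.6, -0.5]
opening: 0.0853
gripper_force: 0.0
.5,.0,.25:NF d [-0.6354  0.2672 -0.0013] a [ 1.000e-04 -6.000e-04  8.709e-01] p [0.5  0.   0.25] mm 207 deg 78
```

```bash
python3 -m crank '[{"dx":-0.13,"dy":0.05,"dz":0,"ax":0,"ay":0,"az":0.09,"hand":1},{"dx":-0.26,"dy":0.11,"dz":0,"ax":0,"ay":0,"az":0.18,"hand":1},{"dx":-0.39,"dy":0.16,"dz":0,"ax":0,"ay":0,"az":0.27,"hand":1},{"dx":-0.52,"dy":0.22,"dz":0,"ax":0,"ay":0,"az":0.36,"hand":1},{"dx":-0.64,"dy":0.27,"dz":0,"ax":0,"ay":0,"az":0.45,"hand":1}]' 60
python3 go.py N:.14
```

```text
time_s: 1.6
ee_pos: [0.5008, -0.0017, 0.2492]
tool_rot: [-2.948, -1.085, 0.0]
force: [0.4, 0.4, 0.3]
opening: 0.0855
gripper_force: 0.0
N:.14 d [-0.3889  0.7056  0.1966] a [ 0.0936 -0.3244  0.3492] p [ 0.5491 -0.2385  0.1902] mm 249 deg 44
```

```bash
python3 -m crank '[{"dx":-0.08,"dy":0.14,"dz":0.0,"ax":0.018,"ay":-0.065,"az":0.07,"hand":1},{"dx":-0.16,"dy":0.28,"dz":0.03,"ax":0.036,"ay":-0.13,"az":0.14,"hand":1},{"dx":-0.24,"dy":0.42,"dz":0.08,"ax":0.055,"ay":-0.195,"az":0.21,"hand":1},{"dx":-0.31,"dy":0.56,"dz":0.14,"ax":0.073,"ay":-0.26,"az":0.28,"hand":1},{"dx":-0.39,"dy":0.705,"dz":0.197,"ax":0.094,"ay":-0.324,"az":0.349,"hand":1}]' 60
python3 go.py N:.03 N:0
```

```text
time_s: 2.1
ee_pos: [0.5499, -0.2346, 0.1907]
tool_rot: [2.991, 0.233, -0.793]
force: [1.3, 0.6, 0.7]
opening: 0.0857
gripper_force: 0.0
N:.03 d [-0.005   0.011   0.3703] a [ 0.0027 -0.0034  0.0069] p [ 0.4947 -0.2464  0.095 ] mm 111 deg 1
N:0 d [-0.   0.   0.1] a [0. 0. 0.] p [ 0.4798 -0.2485  0.069 ] mm 30 deg 0
```

```bash
python3 -m crank '[{"dx":0,"dy":0.002,"dz":0.12,"ax":0,"ay":0,"az":0,"hand":1},{"dx":0,"dy":0.002,"dz":0.24,"ax":0,"ay":0,"az":0,"hand":1},{"dx":0,"dy":0.002,"dz":0.36,"ax":0,"ay":0,"az":0,"hand":1},{"dx":0,"dy":0.002,"dz":0.36,"ax":0,"ay":0,"az":0,"hand":1},{"dx":0,"dy":0.002,"dz":0.36,"ax":0,"ay":0,"az":0,"hand":1}]' 60
python3 go.py N:.0
python3 - <<'E'
from h import *
for n in ("scene","top"): cv2.imwrite(f"pics/{n}1.png",snapshot(n)[:,:,::-1])
I=load(1)
cr=lambda n,x,y:cv2.resize(I[n][y:y+60,x:x+80,::-1],(400,300),interpolation=cv2.INTER_CUBIC)
cv2.imwrite("pics/v1.png",np.hstack([cr("scene",130,130),cr("top",325,165)]))
E
```

```text
time_s: 2.6
ee_pos: [0.4972, -0.2419, 0.0975]
tool_rot: [2.993, 0.239, -0.789]
force: [0.8, -0.0, 1.3]
opening: 0.0854
gripper_force: 0.0
N:.0 d [-0.0059  0.0131  0.1126] a [ 0.0029 -0.0051  0.0095] p [ 0.4798 -0.2485  0.069 ] mm 34 deg 1
```

View pics/v1.png

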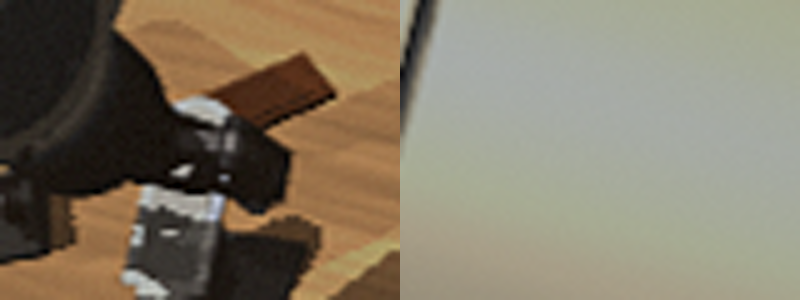

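The scene crop shows the two fingers on either side of the nose plate at about (215,140). The top view is blocked by the arm. I descend with the lateral correction, then close.

```bash
python3 -m crank '[{"dx":-0.006,"dy":0.013,"dz":0.0,"ax":0.003,"ay":-0.005,"az":0.01,"hand":1},{"dx":-0.006,"dy":0.013,"dz":0.06,"ax":0.003,"ay":-0.005,"az":0.01,"hand":1},{"dx":-0.006,"dy":0.013,"dz":0.112,"ax":0.003,"ay":-0.005,"az":0.01,"hand":1},{"dx":-0.006,"dy":0.013,"dz":0.112,"ax":0.003,"ay":-0.005,"az":0.01,"hand":1},{"dx":-0.006,"dy":0.013,"dz":0.112,"ax":0.003,"ay":-0.005,"az":0.01,"hand":0.7}]' 50
python3 go.py N:.0
```

```text
time_s: 3.2
ee_pos: [0.4807, -0.2488, 0.07]
tool_rot: [2.991, 0.213, -0.798]
force: [0.3, 0.4, 1.0]
opening: 0.0731
gripper_force: 0.0
N:.0 d [-0.0009 -0.0013  0.0042] a [ 0.0007 -0.0014 -0.0009] p [ 0.4798 -0.2485  0.069 ] mm 1 deg 0
```

```bash
python3 -m crank '[{"dx":0,"dy":0,"dz":0,"ax":0,"ay":0,"az":0,"hand":0.58},{"dx":0,"dy":0,"dz":0,"ax":0,"ay":0,"az":0,"hand":0.5},{"dx":0,"dy":0,"dz":0,"ax":0,"ay":0,"az":0,"hand":0.3},{"dx":0,"dy":0,"dz":0,"ax":0,"ay":0,"az":0,"hand":0.3},{"dx":0,"dy":0,"dz":0,"ax":0,"ay":0,"az":0,"hand":0.3}]' 50
```

```text
time_s: 3.7
ee_pos: [0.4809, -0.2487, 0.0701]
tool_rot: [2.991, 0.214, -0.797]
force: [1.6, 0.7, 6.6]
opening: 0.0431
gripper_force: 50.4
```

```bash
python3 -m crank '[{"dx":0,"dy":0,"dz":-0.03,"ax":0,"ay":0,"az":0,"hand":0.3},{"dx":0,"dy":0,"dz":-0.09,"ax":0,"ay":0,"az":0,"hand":0.3},{"dx":0,"dy":0,"dz":-0.18,"ax":0,"ay":0,"az":0,"hand":0.3},{"dx":0,"dy":0,"dz":-0.28,"ax":0,"ay":0,"az":0,"hand":0.3},{"dx":0,"dy":0,"dz":-0.4,"ax":0,"ay":0,"az":0,"hand":0.3}]' 50
python3 go.py .58,-.05,.22:NF NF:.06
```

```text
time_s: 4.2
ee_pos: [0.5388, -0.2395, 0.1735]
tool_rot: [2.992, 0.214, -0.803]
force: [0.7, -1.5, -1.8]
opening: 0.0428
gripper_force: 51.0
.58,-.05,.22:NF d [ 0.1179 -0.6057 -0.2469] a [0.0161 0.3335 0.0612] p [ 0.58 -0.05  0.22] mm 199 deg 31
NF:.06 d [ 0.2777 -0.6934  0.375 ] a [0. 0. 0.] p [0.654  0.1615 0.1075] mm 251 deg 0
```

Weight of 1.8 N, so the plate is held. Now I carry it.

```bash
python3 -m crank '[{"dx":0.02,"dy":-0.1,"dz":-0.07,"ax":0.003,"ay":0.067,"az":0.012,"hand":0.3},{"dx":0.04,"dy":-0.23,"dz":-0.13,"ax":0.006,"ay":0.133,"az":0.024,"hand":0.3},{"dx":0.07,"dy":-0.36,"dz":-0.18,"ax":0.01,"ay":0.2,"az":0.037,"hand":0.3},{"dx":0.1,"dy":-0.49,"dz":-0.22,"ax":0.013,"ay":0.267,"az":0.049,"hand":0.3},{"dx":0.118,"dy":-0.605,"dz":-0.247,"ax":0.016,"ay":0.333,"az":0.061,"hand":0.3}]' 50
python3 go.py .654,.1615,.17:NF
```

```text
time_s: 4.7
ee_pos: [0.581, -0.0487, 0.2208]
tool_rot: [3.141, 0.07, 0.011]
force: [0.6, -0.1, -2.0]
opening: 0.0428
gripper_force: 51.1
.654,.1615,.17:NF d [ 0.2731 -0.6891  0.1708] a [ 0.0003 -0.0043  0.    ] p [0.654  0.1615 0.17  ] mm 228 deg 0
```

```bash
python3 -m crank '[{"dx":0.05,"dy":-0.12,"dz":0.02,"ax":0,"ay":-0.002,"az":0,"hand":0.3},{"dx":0.11,"dy":-0.28,"dz":0.05,"ax":0,"ay":-0.004,"az":0,"hand":0.3},{"dx":0.18,"dy":-0.44,"dz":0.1,"ax":0,"ay":-0.004,"az":0,"hand":0.3},{"dx":0.24,"dy":-0.6,"dz":0.15,"ax":0,"ay":-0.004,"az":0,"hand":0.3},{"dx":0.273,"dy":-0.689,"dz":0.171,"ax":0,"ay":-0.004,"az":0,"hand":0.3}]' 50
python3 -m crank '[{"dx":0,"dy":0,"dz":0.0,"ax":0,"ay":0,"az":0,"hand":0.3},{"dx":0,"dy":0,"dz":0,"ax":0,"ay":0,"az":0,"hand":0.3}]' 50
python3 go.py NF:.01
python3 - <<'E'
from h import *
for n in ("scene","top"): cv2.imwrite(f"pics/{n}2.png",snapshot(n)[:,:,::-1])
I=load(2)
cr=lambda n,x,y:cv2.resize(I[n][y:y+90,x:x+120,::-1],(400,300),interpolation=cv2.INTER_CUBIC)
cv2.imwrite("pics/v2.png",np.hstack([cr("scene",245,190),cr("top",140,90)]))
E
```

```text
time_s: 5.2
ee_pos: [0.6526, 0.1623, 0.167]
tool_rot: [3.139, 0.072, -0.01]
force: [0.6, -0.0, -1.8]
opening: 0.0424
gripper_force: 51.1
time_s: 5.4
ee_pos: [0.6521, 0.1604, 0.1673]
tool_rot: [3.139, 0.074, -0.011]
force: [-0.4, -0.8, -1.6]
opening: 0.0426
gripper_force: 51.3
NF:.01 d [ 0.009 -0.004  0.366] a [0.0011 0.0045 0.0017] p [0.654  0.1615 0.0575] mm 110 deg 0
```

View pics/v2.png

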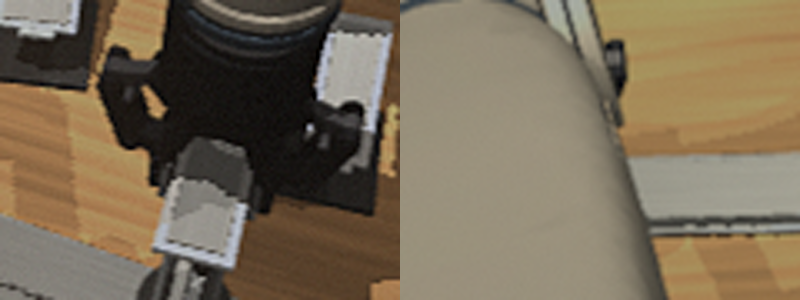

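The scene crop shows the plate level in the grip, with its square end away from the robot at about (305,268). I lower it and creep to contact.

```bash
python3 -m crank '[{"dx":0.009,"dy":-0.004,"dz":0.09,"ax":0.001,"ay":0.0045,"az":0.002,"hand":0.3},{"dx":0.009,"dy":-0.004,"dz":0.19,"ax":0.001,"ay":0.0045,"az":0.002,"hand":0.3},{"dx":0.009,"dy":-0.004,"dz":0.29,"ax":0.001,"ay":0.0045,"az":0.002,"hand":0.3},{"dx":0.009,"dy":-0.004,"dz":0.34,"ax":0.001,"ay":0.0045,"az":0.002,"hand":0.3},{"dx":0.009,"dy":-0.004,"dz":0.34,"ax":0.001,"ay":0.0045,"az":0.002,"hand":0.3}]' 50
python3 go.py NF:0
```

```text
time_s: 6.0
ee_pos: [0.6533, 0.1592, 0.064]
tool_rot: [3.141, 0.063, -0.004]
force: [0.1, -0.5, -2.9]
opening: 0.043
gripper_force: 51.3
NF:0 d [ 0.0029 -0.0075  0.0551] a [ 0.0002  0.0015 -0.0026] p [0.654  0.1615 0.0475] mm 17 deg 0
```

```bash
python3 -m crank '[{"dx":0.003,"dy":-0.0075,"dz":0.0,"ax":0,"ay":0.0015,"az":-0.0026,"hand":0.3},{"dx":0.003,"dy":-0.0075,"dz":0.01,"ax":0,"ay":0.0015,"az":-0.0026,"hand":0.3},{"dx":0.003,"dy":-0.0075,"dz":0.02,"ax":0,"ay":0.0015,"az":-0.0026,"hand":0.3},{"dx":0.003,"dy":-0.0075,"dz":0.03,"ax":0,"ay":0.0015,"az":-0.0026,"hand":0.3},{"dx":0.003,"dy":-0.0075,"dz":0.03,"ax":0,"ay":0.0015,"az":-0.0026,"hand":0.3}]' 50
python3 go.py NF:0
python3 - <<'E'
from h import *
cv2.imwrite("pics/scene3.png",snapshot("scene")[:,:,::-1])
E
```

```text
time_s: 6.5
ee_pos: [0.6578, 0.1634, 0.0633]
tool_rot: [-3.14, -0.072, -0.014]
force: [-10.9, -2.8, 33.3]
opening: 0.0431
gripper_force: 71.2
NF:0 d [-0.0134  0.0058  0.0526] a [-0.0004 -0.0057  0.0011] p [0.654  0.1615 0.0475] mm 16 deg 1
```

```bash
python3 -m crank '[{"dx":0,"dy":0,"dz":-0.04,"ax":0,"ay":0,"az":0,"hand":0.3},{"dx":0,"dy":0,"dz":-0.06,"ax":0,"ay":0,"az":0,"hand":0.3},{"dx":0,"dy":0,"dz":-0.06,"ax":0,"ay":0,"az":0,"hand":0.3}]' 50
python3 go.py NF:0
python3 - <<'E'
from h import *
cv2.imwrite("pics/scene4.png",snapshot("scene")[:,:,::-1])
I=[cv2.imread(f"pics/scene{k}.png") for k in (3,4)]
cv2.imwrite("pics/v3.png",np.hstack([cv2.resize(i[225:295,265:345],(400,350),interpolation=cv2.INTER_CUBIC) for i in I]))
E
```

```text
time_s: 6.85
ee_pos: [0.6566, 0.1633, 0.0764]
tool_rot: [-3.14, -0.072, -0.011]
force: [-0.9, 0.1, -2.3]
opening: 0.043
gripper_force: 51.9
NF:0 d [-0.0095  0.0057  0.0963] a [-0.0006 -0.0044  0.001 ] p [0.654  0.1615 0.0475] mm 29 deg 0
```

View pics/v3.png

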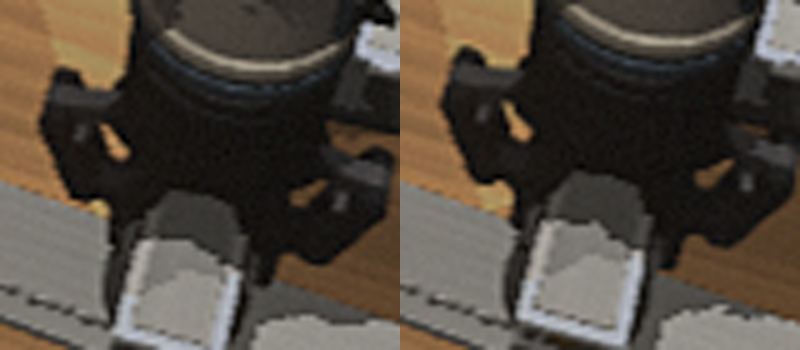

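Run:
```python
from h import *
p,nn=outline(.104,.044,1); k=p[:,0]<-.024; p,nn=p[k],nn[k]
for kk,ex,ey,ez in ((4,.6566,.1633,.0764),(3,.6578,.1634,.0633)):
    im=cv2.imread(f"pics/scene{kk}.png")[:,:,::-1].astype(float)
    for dx in (-.004,0,.004):
        def cost(v):
            Q=R.from_euler('zy',[v[1],v[3]])
            f=lambda q:map_coordinates(im[:,:,2],proj("scene",Q.apply(np.c_[q,np.full(len(q),.005)])+[ex+dx,v[0],v[2]])[:,::-1].T,order=1)
            return -np.mean(np.clip(f(p-.002*nn)-f(p+.002*nn),-90,90))
        best=None
        for y in (-.004,0,.004):
            for z in (0,.006,.012,.02,.026):
                s0=np.array([ey+y,3.185,ez+z,0]);r=minimize(cost,s0,method='Nelder-Mead',options=dict(initial_simplex=s0+np.array([[0]*4,[.004,0,0,0],[0,.05,0,0],[0,0,.005,0],[0,0,0,.04]]),maxiter=400))
                if best is None or r.fun<best.fun:best=r
        print(kk,dx,"y-ey %.4f yaw %.3f z-tcp %.4f pitch %.3f"%(best.x[0]-ey,best.x[1],best.x[2]-ez,best.x[3]),round(best.fun,1))
```

```text
4 -0.004 y-ey -0.0013 yaw 3.202 z-tcp 0.0065 pitch -0.108 -90.0
4 0 y-ey -0.0005 yaw 3.192 z-tcp 0.0244 pitch 0.037 -90.0
4 0.004 y-ey 0.0001 yaw 3.189 z-tcp 0.0335 pitch 0.046 -89.5
3 -0.004 y-ey 0.0013 yaw 3.167 z-tcp 0.0174 pitch 0.060 -89.8
3 0 y-ey 0.0022 yaw 3.157 z-tcp 0.0343 pitch 0.253 -89.8
3 0.004 y-ey 0.0020 yaw 3.165 z-tcp 0.0320 pitch 0.026 -89.6
```

```bash
for i in 1 2 3; do python3 -m crank '[{"dx":0,"dy":0,"dz":0,"ax":0,"ay":0,"az":0,"hand":0.3}]' 50 | sed -n 2,4p; python3 -c "
from workcell import get_obs;o=get_obs();print(o['ee_pos'].round(4),o['qpos'].round(4),o['wrist_torque'].round(3))"; done
```

```text
ee_pos: [0.6552, 0.1629, 0.0743]
tool_rot: [-3.14, -0.072, -0.005]
force: [0.1, 0.1, -2.5]
[0.6552 0.1629 0.0743] [ 2.2630e-01  6.8340e-01  1.5939e+00 -5.0000e-04  8.6090e-01  1.7514e+00] [-0.035 -0.056 -0.024]
ee_pos: [0.6551, 0.1629, 0.074]
tool_rot: [-3.141, -0.072, -0.004]
force: [-0.9, -0.4, -2.4]
[0.6551 0.1629 0.074 ] [ 2.2620e-01  6.8380e-01  1.5939e+00 -4.0000e-04  8.6100e-01  1.7515e+00] [-0.016 -0.03  -0.04 ]
ee_pos: [0.6552, 0.1629, 0.0741]
tool_rot: [-3.14, -0.072, -0.005]
force: [-0.9, 0.6, -1.9]
[0.6552 0.1629 0.0741] [ 2.2630e-01  6.8370e-01  1.5938e+00 -4.0000e-04  8.6110e-01  1.7514e+00] [-0.025  0.016 -0.066]
```

```bash
python3 go.py NF:.016; python3 -m crank '[{"dx":-0.004,"dy":0.0045,"dz":0.01,"ax":0,"ay":-0.002,"az":0,"hand":0.3},{"dx":-0.004,"dy":0.0045,"dz":0.02,"ax":0,"ay":-0.002,"az":0,"hand":0.3},{"dx":-0.004,"dy":0.0045,"dz":0.03,"ax":0,"ay":-0.002,"az":0,"hand":0.3},{"dx":-0.004,"dy":0.0045,"dz":0.035,"ax":0,"ay":-0.002,"az":0,"hand":0.3},{"dx":-0.004,"dy":0.0045,"dz":0.035,"ax":0,"ay":-0.002,"az":0,"hand":0.3}]' 50;  python3 -m crank '[{"dx":0,"dy":0,"dz":0,"ax":0,"ay":0,"az":0,"hand":0.3},{"dx":0,"dy":0,"dz":0,"ax":0,"ay":0,"az":0,"hand":0.3}]' 50; python3 go.py NF:0; python3 -c "
from workcell import get_obs;o=get_obs();print(o['ee_pos'].round(4),o['tool_rot'].round(4),o['wrist_torque'].round(3))"
```

```text
NF:.016 d [-0.0042  0.0047  0.0354] a [-0.0001 -0.0019  0.001 ] p [0.654  0.1615 0.0635] mm 11 deg 0
time_s: 7.7
ee_pos: [0.6542, 0.1616, 0.0639]
tool_rot: [-3.14, -0.072, -0.0]
force: [0.2, 0.2, -1.3]
opening: 0.0428
gripper_force: 51.9
time_s: 7.9
ee_pos: [0.6546, 0.1616, 0.0646]
tool_rot: [-3.14, -0.072, -0.002]
force: [-0.9, -0.2, -1.1]
opening: 0.0423
gripper_force: 51.9
NF:0 d [-0.0021  0.0004  0.0568] a [-0.0003 -0.0008  0.0009] p [0.654  0.1615 0.0475] mm 17 deg 0
[0.6546 0.1616 0.0646] [-3.1403e+00 -7.2000e-02 -2.0000e-03] [-0.02   0.003 -0.04 ]
```

```bash
python3 -m crank '[{"dx":-0.002,"dy":0,"dz":0.004,"ax":0,"ay":0,"az":0,"hand":0.3},{"dx":-0.002,"dy":0,"dz":0.008,"ax":0,"ay":0,"az":0,"hand":0.3},{"dx":-0.002,"dy":0,"dz":0.01,"ax":0,"ay":0,"az":0,"hand":0.3},{"dx":-0.002,"dy":0,"dz":0.01,"ax":0,"ay":0,"az":0,"hand":0.3}]' 50; python3 -c "
from workcell import get_obs;o=get_obs();print(o['ee_pos'].round(4),o['tool_rot'].round(4),o['wrist_torque'].round(3))"
```

```text
time_s: 8.3
ee_pos: [0.6538, 0.1616, 0.0612]
tool_rot: [-3.14, -0.072, -0.001]
force: [-0.9, 0.4, -1.9]
opening: 0.0428
gripper_force: 51.9
[0.6538 0.1616 0.0612] [-3.1404e+00 -7.2100e-02 -1.2000e-03] [0.053 0.001 0.023]
```

Below the earlier contact height (0.0633) with no force, so the fingers are straddling the frame now. I keep creeping down.

```bash
python3 -m crank '[{"dx":0,"dy":0,"dz":0.007,"ax":0,"ay":0,"az":0,"hand":0.3},{"dx":0,"dy":0,"dz":0.014,"ax":0,"ay":0,"az":0,"hand":0.3},{"dx":0,"dy":0,"dz":0.02,"ax":0,"ay":0,"az":0,"hand":0.3},{"dx":0,"dy":0,"dz":0.02,"ax":0,"ay":0,"az":0,"hand":0.3}]' 50; python3 -c "
from workcell import get_obs;o=get_obs();print(o['ee_pos'].round(4),o['tool_rot'].round(4),o['wrist_torque'].round(3))"
```

```text
time_s: 8.7
ee_pos: [0.6536, 0.1615, 0.055]
tool_rot: [-3.14, -0.072, -0.001]
force: [-0.8, -0.2, -2.6]
opening: 0.0427
gripper_force: 51.9
[0.6536 0.1615 0.055 ] [-3.1405e+00 -7.2000e-02 -5.0000e-04] [0.027 0.024 0.002]
```

```bash
python3 -m crank '[{"dx":0,"dy":0,"dz":0.006,"ax":0,"ay":0,"az":0,"hand":0.3},{"dx":0,"dy":0,"dz":0.012,"ax":0,"ay":0,"az":0,"hand":0.3},{"dx":0,"dy":0,"dz":0.012,"ax":0,"ay":0,"az":0,"hand":0.3}]' 50; python3 -c "
from workcell import get_obs;o=get_obs();print(o['ee_pos'].round(4),o['tool_rot'].round(4),o['wrist_torque'].round(3))"; python3 -m crank '[{"dx":0,"dy":0,"dz":0.006,"ax":0,"ay":0,"az":0,"hand":0.3},{"dx":0,"dy":0,"dz":0.006,"ax":0,"ay":0,"az":0,"hand":0.3}]' 50; python3 -c "
from workcell import get_obs;o=get_obs();print(o['ee_pos'].round(4),o['tool_rot'].round(4),o['wrist_torque'].round(3))"
```

```text
time_s: 9.0
ee_pos: [0.6537, 0.1616, 0.0515]
tool_rot: [-3.14, -0.072, -0.001]
force: [0.8, -0.0, -2.5]
opening: 0.0427
gripper_force: 51.9
[0.6537 0.1616 0.0515] [-3.1404e+00 -7.2100e-02 -7.0000e-04] [-0.004  0.022 -0.034]
time_s: 9.2
ee_pos: [0.6538, 0.1616, 0.0498]
tool_rot: [-3.14, -0.072, -0.001]
force: [-0.4, 0.2, -2.2]
opening: 0.0425
gripper_force: 51.9
[0.6538 0.1616 0.0498] [-3.1404e+00 -7.2100e-02 -1.1000e-03] [-0.019 -0.014  0.058]
```

```bash
for i in 1 2; do :; done; python3 -m crank '[{"dx":0,"dy":0,"dz":0.005,"ax":0,"ay":0,"az":0,"hand":0.3},{"dx":0,"dy":0,"dz":0.005,"ax":0,"ay":0,"az":0,"hand":0.3}]' 50;  python3 -m crank '[{"dx":0,"dy":0,"dz":0.005,"ax":0,"ay":0,"az":0,"hand":0.3},{"dx":0,"dy":0,"dz":0.005,"ax":0,"ay":0,"az":0,"hand":0.3}]' 50; python3 -c "
from workcell import get_obs;o=get_obs();print(o['ee_pos'].round(4),o['tool_rot'].round(4),o['wrist_torque'].round(3))"
```

```text
time_s: 9.4
ee_pos: [0.654, 0.1616, 0.0493]
tool_rot: [-3.14, -0.072, -0.002]
force: [-2.8, -0.3, 4.2]
opening: 0.0424
gripper_force: 52.5
time_s: 9.6
ee_pos: [0.654, 0.1616, 0.0491]
tool_rot: [-3.141, -0.072, -0.002]
force: [-6.5, -1.7, 15.0]
opening: 0.0426
gripper_force: 53.4
[0.654  0.1616 0.0491] [-3.1405e+00 -7.2400e-02 -1.9000e-03] [-0.529  0.991 -0.   ]
```

```bash
python3 -m crank '[{"dx":0,"dy":0,"dz":-0.003,"ax":0,"ay":0,"az":0,"hand":0.3},{"dx":0,"dy":0,"dz":-0.003,"ax":0,"ay":0,"az":0,"hand":0.53},{"dx":0,"dy":0,"dz":-0.003,"ax":0,"ay":0,"az":0,"hand":0.6},{"dx":0,"dy":0,"dz":-0.003,"ax":0,"ay":0,"az":0,"hand":0.7},{"dx":0,"dy":0,"dz":-0.003,"ax":0,"ay":0,"az":0,"hand":0.8}]' 30;python3 -m crank '[{"dx":0,"dy":0,"dz":-0.05,"ax":0,"ay":0,"az":0,"hand":0.9},{"dx":0,"dy":0,"dz":-0.15,"ax":0,"ay":0,"az":0,"hand":1},{"dx":0,"dy":0,"dz":-0.3,"ax":0,"ay":0,"az":0,"hand":1},{"dx":0,"dy":0,"dz":-0.45,"ax":0,"ay":0,"az":0,"hand":1},{"dx":0,"dy":0,"dz":-0.6,"ax":0,"ay":0,"az":0,"hand":1}]' 30
python3 go.py .55,-.009,.25:B
```

```text
time_s: 10.1
ee_pos: [0.6539, 0.1616, 0.0477]
tool_rot: [-3.14, -0.072, -0.001]
force: [-0.0, -0.8, -0.4]
opening: 0.0681
gripper_force: 0.0
time_s: 10.6
ee_pos: [0.6536, 0.1615, 0.2307]
tool_rot: [-3.14, -0.072, -0.002]
force: [0.1, 0.5, -0.9]
opening: 0.0853
gripper_force: 0.0
.55,-.009,.25:B d [-0.3708  0.5518 -0.0651] a [-0.026  -0.3337 -0.096 ] p [ 0.55  -0.009  0.25 ] mm 200 deg 31
```

```bash
python3 -m crank '[{"dx":-0.07,"dy":0.11,"dz":-0.01,"ax":-0.005,"ay":-0.067,"az":-0.019,"hand":1},{"dx":-0.15,"dy":0.22,"dz":-0.03,"ax":-0.01,"ay":-0.133,"az":-0.038,"hand":1},{"dx":-0.22,"dy":0.33,"dz":-0.04,"ax":-0.016,"ay":-0.2,"az":-0.057,"hand":1},{"dx":-0.3,"dy":0.44,"dz":-0.05,"ax":-0.021,"ay":-0.267,"az":-0.077,"hand":1},{"dx":-0.371,"dy":0.552,"dz":-0.065,"ax":-0.026,"ay":-0.334,"az":-0.096,"hand":1}]' 50
python3 go.py B:.08
cat > m3.py <<'E'
import sys
from h import *
k=sys.argv[1];name=sys.argv[2];take=len(sys.argv)>3
if take:
    for n in ("scene","top"): cv2.imwrite(f"pics/{n}{k}.png",snapshot(n)[:,:,::-1])
I=load(k);P=dict(N=(.104,.044,1,(.654,.1615,3.186)),B=(.088,.062,0,(.6435,-.1,3.093)))[name]
for s in (["top"],["scene"]):
    r=fit({n:I[n] for n in s},*P[:3],.066,0,.005,P[3],2,1,off=.002);print(name,s,np.round(r.x,4),round(r.fun,1))
E
python3 m3.py 5 N take
```

```text
time_s: 11.1
ee_pos: [0.5494, -0.0103, 0.249]
tool_rot: [2.969, 0.3, -0.801]
force: [0.0, -0.4, -0.9]
opening: 0.0855
gripper_force: 0.0
B:.08 d [ 0.0015 -0.0687  0.4296] a [0.     0.0023 0.0006] p [ 0.4821 -0.003   0.1374] mm 131 deg 0
N ['top'] [0.657  0.1632 3.2248] -11.3
N ['scene'] [0.6522 0.1622 3.1829] -83.9
```

Scene fit: the nose plate is within 1 to 2 mm of its frame with yaw error about 0.01, though the top view is blocked by the arm. Now the broad plate.

```bash
python3 -m crank '[{"dx":0,"dy":-0.02,"dz":0.12,"ax":0,"ay":0.002,"az":0,"hand":1},{"dx":0.001,"dy":-0.04,"dz":0.25,"ax":0,"ay":0.002,"az":0,"hand":1},{"dx":0.001,"dy":-0.06,"dz":0.37,"ax":0,"ay":0.002,"az":0,"hand":1},{"dx":0.001,"dy":-0.069,"dz":0.43,"ax":0,"ay":0.002,"az":0,"hand":1},{"dx":0.001,"dy":-0.069,"dz":0.43,"ax":0,"ay":0.002,"az":0,"hand":1}]' 50
python3 -m crank '[{"dx":0,"dy":0,"dz":0.0,"ax":0,"ay":0,"az":0,"hand":1},{"dx":0,"dy":0,"dz":0,"ax":0,"ay":0,"az":0,"hand":1}]' 50
python3 go.py B:.03 B:.0
```

```text
time_s: 11.7
ee_pos: [0.4808, -0.0009, 0.1344]
tool_rot: [2.971, 0.299, -0.798]
force: [-0.5, 0.1, -0.2]
opening: 0.0856
gripper_force: 0.0
time_s: 11.9
ee_pos: [0.4848, -0.0013, 0.1368]
tool_rot: [2.973, 0.299, -0.787]
force: [-0.0, 0.3, -0.1]
opening: 0.0854
gripper_force: 0.0
B:.03 d [-0.0104  0.0035  0.1696] a [ 0.0003 -0.0036 -0.0002] p [ 0.4576 -0.008   0.0941] mm 51 deg 0
B:.0 d [-0.  -0.   0.1] a [0. 0. 0.] p [ 0.4429 -0.0109  0.0681] mm 30 deg 0
```

```bash
python3 -m crank '[{"dx":-0.01,"dy":0.0035,"dz":0.02,"ax":0,"ay":-0.0036,"az":0,"hand":1},{"dx":-0.01,"dy":0.0035,"dz":0.1,"ax":0,"ay":-0.0036,"az":0,"hand":1},{"dx":-0.01,"dy":0.0035,"dz":0.17,"ax":0,"ay":-0.0036,"az":0,"hand":1},{"dx":-0.01,"dy":0.0035,"dz":0.17,"ax":0,"ay":-0.0036,"az":0,"hand":1},{"dx":-0.01,"dy":0.0035,"dz":0.17,"ax":0,"ay":-0.0036,"az":0,"hand":1}]' 50
python3 go.py B:.0
```

```text
time_s: 12.4
ee_pos: [0.4562, -0.0082, 0.0931]
tool_rot: [2.969, 0.298, -0.801]
force: [0.8, 0.4, 0.3]
opening: 0.0855
gripper_force: 0.0
B:.0 d [0.003  0.0001 0.0948] a [-0.0001  0.0021 -0.0002] p [ 0.4429 -0.0109  0.0681] mm 28 deg 0
```

```bash
python3 -m crank '[{"dx":0.001,"dy":0,"dz":0.03,"ax":0,"ay":0,"az":0,"hand":1},{"dx":0.001,"dy":0,"dz":0.06,"ax":0,"ay":0,"az":0,"hand":1},{"dx":0.001,"dy":0,"dz":0.088,"ax":0,"ay":0,"az":0,"hand":1},{"dx":0.001,"dy":0,"dz":0.088,"ax":0,"ay":0,"az":0,"hand":1},{"dx":0.001,"dy":0,"dz":0.088,"ax":0,"ay":0,"az":0,"hand":1}]' 50
python3 go.py B:.0
python3 -m crank '[{"dx":0,"dy":0,"dz":0,"ax":0,"ay":0,"az":0,"hand":0.85},{"dx":0,"dy":0,"dz":0,"ax":0,"ay":0,"az":0,"hand":0.75},{"dx":0,"dy":0,"dz":0,"ax":0,"ay":0,"az":0,"hand":0.55},{"dx":0,"dy":0,"dz":0,"ax":0,"ay":0,"az":0,"hand":0.5},{"dx":0,"dy":0,"dz":0,"ax":0,"ay":0,"az":0,"hand":0.5}]' 50
```

```text
time_s: 12.9
ee_pos: [0.4427, -0.0108, 0.0696]
tool_rot: [2.969, 0.298, -0.802]
force: [0.5, -0.3, -0.4]
opening: 0.0856
gripper_force: 0.0
B:.0 d [0.0029 0.0007 0.0039] a [-0.0001  0.0026 -0.    ] p [ 0.4429 -0.0109  0.0681] mm 1 deg 0
time_s: 13.4
ee_pos: [0.4436, -0.0108, 0.0703]
tool_rot: [2.969, 0.299, -0.799]
force: [1.1, -0.7, 5.2]
opening: 0.0604
gripper_force: 53.6
```

Gripped at 60.4 mm. I lift along the normal, away from the frame, and level.

```bash
python3 -m crank '[{"dx":0,"dy":0,"dz":-0.03,"ax":0,"ay":0,"az":0,"hand":0.5},{"dx":0,"dy":0,"dz":-0.09,"ax":0,"ay":0,"az":0,"hand":0.5},{"dx":0,"dy":0,"dz":-0.18,"ax":0,"ay":0,"az":0,"hand":0.5},{"dx":0,"dy":0,"dz":-0.28,"ax":0,"ay":0,"az":0,"hand":0.5},{"dx":0,"dy":0,"dz":-0.42,"ax":0,"ay":0,"az":0,"hand":0.5}]' 50
python3 go.py .6435,-.1,.17:BF
```

```text
time_s: 13.9
ee_pos: [0.5042, 0.0021, 0.179]
tool_rot: [2.968, 0.298, -0.806]
force: [0.6, -1.1, -2.3]
opening: 0.0605
gripper_force: 54.5
.6435,-.1,.17:BF d [ 0.3491  0.4257 -0.1705] a [0.0415 0.3359 0.1548] p [ 0.6435 -0.1     0.17  ] mm 173 deg 33
```

```bash
python3 -m crank '[{"dx":0.07,"dy":0.08,"dz":-0.05,"ax":0.008,"ay":0.067,"az":0.031,"hand":0.5},{"dx":0.14,"dy":0.17,"dz":-0.09,"ax":0.016,"ay":0.134,"az":0.062,"hand":0.5},{"dx":0.21,"dy":0.26,"dz":-0.13,"ax":0.025,"ay":0.2,"az":0.093,"hand":0.5},{"dx":0.28,"dy":0.34,"dz":-0.16,"ax":0.033,"ay":0.268,"az":0.124,"hand":0.5},{"dx":0.349,"dy":0.426,"dz":-0.17,"ax":0.0415,"ay":0.336,"az":0.155,"hand":0.5}]' 50
python3 -m crank '[{"dx":0,"dy":0,"dz":0.0,"ax":0,"ay":0,"az":0,"hand":0.5},{"dx":0,"dy":0,"dz":0,"ax":0,"ay":0,"az":0,"hand":0.5},{"dx":0,"dy":0,"dz":0,"ax":0,"ay":0,"az":0,"hand":0.5}]' 50
python3 go.py BF:.03 BF:0
python3 m3.py 6 N take
```

```text
time_s: 14.4
ee_pos: [0.6465, -0.1012, 0.1715]
tool_rot: [3.14, -0.08, 0.016]
force: [0.2, -0.0, -1.8]
opening: 0.0603
gripper_force: 54.5
time_s: 14.7
ee_pos: [0.6438, -0.0996, 0.17]
tool_rot: [-3.141, 0.075, -0.002]
force: [0.3, 0.4, -2.4]
opening: 0.0605
gripper_force: 54.6
BF:.03 d [-0.0015  0.0015  0.3116] a [-0.0001 -0.001   0.0004] p [ 0.6435 -0.1     0.0765] mm 93 deg 0
BF:0 d [0.  0.  0.1] a [0. 0. 0.] p [ 0.6435 -0.1     0.0465] mm 30 deg 0
N ['top'] [0.6552 0.1639 3.1911] -72.0
N ['scene'] [0.652  0.1619 3.1865] -89.2
```

The nose plate is within about 1.5 mm of its frame in both cameras. Lowering the broad plate.

```bash
python3 -m crank '[{"dx":-0.001,"dy":0.0015,"dz":0.08,"ax":0,"ay":-0.001,"az":0,"hand":0.5},{"dx":-0.001,"dy":0.0015,"dz":0.18,"ax":0,"ay":-0.001,"az":0,"hand":0.5},{"dx":-0.001,"dy":0.0015,"dz":0.27,"ax":0,"ay":-0.001,"az":0,"hand":0.5},{"dx":-0.001,"dy":0.0015,"dz":0.31,"ax":0,"ay":-0.001,"az":0,"hand":0.5},{"dx":-0.001,"dy":0.0015,"dz":0.31,"ax":0,"ay":-0.001,"az":0,"hand":0.5}]' 50
python3 -m crank '[{"dx":0,"dy":0,"dz":0.0,"ax":0,"ay":0,"az":0,"hand":0.5},{"dx":0,"dy":0,"dz":0,"ax":0,"ay":0,"az":0,"hand":0.5},{"dx":0,"dy":0,"dz":0,"ax":0,"ay":0,"az":0,"hand":0.5}]' 50
python3 go.py BF:0
```

```text
time_s: 15.3
ee_pos: [0.6431, -0.0999, 0.0752]
tool_rot: [-3.14, 0.075, 0.003]
force: [-0.3, -0.1, -2.1]
opening: 0.0604
gripper_force: 54.7
time_s: 15.6
ee_pos: [0.6452, -0.1009, 0.0785]
tool_rot: [3.14, -0.077, 0.007]
force: [0.7, -0.5, -1.7]
opening: 0.0604
gripper_force: 54.7
BF:0 d [-0.0064 -0.0026  0.1068] a [ 0.0003 -0.0027 -0.0001] p [ 0.6435 -0.1     0.0465] mm 32 deg 0
```

```bash
python3 -m crank '[{"dx":0,"dy":0,"dz":0.0,"ax":0,"ay":0,"az":0,"hand":0.5},{"dx":0,"dy":0,"dz":0,"ax":0,"ay":0,"az":0,"hand":0.5},{"dx":0,"dy":0,"dz":0,"ax":0,"ay":0,"az":0,"hand":0.5}]' 50|grep ee_; python3 go.py BF:0
python3 -m crank '[{"dx":-0.002,"dy":-0.001,"dz":0.015,"ax":0,"ay":-0.001,"az":0,"hand":0.5},{"dx":-0.002,"dy":-0.001,"dz":0.03,"ax":0,"ay":-0.001,"az":0,"hand":0.5},{"dx":-0.002,"dy":-0.001,"dz":0.035,"ax":0,"ay":-0.001,"az":0,"hand":0.5},{"dx":-0.002,"dy":-0.001,"dz":0.035,"ax":0,"ay":-0.001,"az":0,"hand":0.5}]' 50
python3 go.py BF:0
```

```text
ee_pos: [0.6444, -0.1008, 0.0773]
BF:0 d [-0.0033 -0.0025  0.1027] a [ 0.0001 -0.0014 -0.0002] p [ 0.6435 -0.1     0.0465] mm 31 deg 0
time_s: 16.3
ee_pos: [0.6433, -0.1003, 0.0659]
tool_rot: [-3.141, 0.077, 0.001]
force: [-1.1, -0.1, -2.0]
opening: 0.0605
gripper_force: 54.7
BF:0 d [ 0.0006 -0.0012  0.0646] a [-0.      0.0005 -0.0001] p [ 0.6435 -0.1     0.0465] mm 19 deg 0
```

```bash
python3 -m crank '[{"dx":0,"dy":-0.001,"dz":0.006,"ax":0,"ay":0,"az":0,"hand":0.5},{"dx":0,"dy":-0.001,"dz":0.013,"ax":0,"ay":0,"az":0,"hand":0.5},{"dx":0,"dy":-0.001,"dz":0.018,"ax":0,"ay":0,"az":0,"hand":0.5},{"dx":0,"dy":-0.001,"dz":0.018,"ax":0,"ay":0,"az":0,"hand":0.5}]' 50|head -4
python3 -c "
from workcell import get_obs;o=get_obs();print(o['ee_pos'].round(4),o['force'].round(1),o['wrist_torque'].round(3))"
```

```text
time_s: 16.7
ee_pos: [0.6435, -0.1001, 0.0608]
tool_rot: [3.141, -0.077, -0.0]
force: [0.1, 0.6, -2.3]
[ 0.6435 -0.1001  0.0608] [ 0.1  0.6 -2.3] [ 0.012 -0.01   0.005]
```

```bash
python3 -m crank '[{"dx":0,"dy":0,"dz":0.007,"ax":0,"ay":0,"az":0,"hand":0.5},{"dx":0,"dy":0,"dz":0.014,"ax":0,"ay":0,"az":0,"hand":0.5},{"dx":0,"dy":0,"dz":0.02,"ax":0,"ay":0,"az":0,"hand":0.5},{"dx":0,"dy":0,"dz":0.02,"ax":0,"ay":0,"az":0,"hand":0.5}]' 50|head -4
python3 -c "
from workcell import get_obs;o=get_obs();print(o['ee_pos'].round(4),o['force'].round(1),o['wrist_torque'].round(3))"
```

```text
time_s: 17.1
ee_pos: [0.6435, -0.1001, 0.0548]
tool_rot: [3.141, -0.077, -0.0]
force: [0.1, -0.6, -1.1]
[ 0.6435 -0.1001  0.0548] [ 0.1 -0.6 -1.1] [ 0.027 -0.012 -0.018]
```

```bash
python3 -m crank '[{"dx":0,"dy":0,"dz":0.006,"ax":0,"ay":0,"az":0,"hand":0.5},{"dx":0,"dy":0,"dz":0.009,"ax":0,"ay":0,"az":0,"hand":0.5},{"dx":0,"dy":0,"dz":0.009,"ax":0,"ay":0,"az":0,"hand":0.5}]' 50|head -4
python3 -m crank '[{"dx":0,"dy":0,"dz":0.006,"ax":0,"ay":0,"az":0,"hand":0.5},{"dx":0,"dy":0,"dz":0.006,"ax":0,"ay":0,"az":0,"hand":0.5}]' 50|head -4
python3 -c "
from workcell import get_obs;o=get_obs();print(o['ee_pos'].round(4),o['force'].round(1),o['wrist_torque'].round(3))"
```

```text
time_s: 17.4
ee_pos: [0.6436, -0.1001, 0.0523]
tool_rot: [3.141, -0.077, 0.0]
force: [-0.6, -0.1, -1.6]
time_s: 17.6
ee_pos: [0.6436, -0.1001, 0.0504]
tool_rot: [3.141, -0.077, -0.0]
force: [0.1, 0.6, -1.3]
[ 0.6436 -0.1001  0.0504] [ 0.1  0.6 -1.3] [-0.034 -0.032 -0.002]
```

```bash
python3 -m crank '[{"dx":0,"dy":0,"dz":0.005,"ax":0,"ay":0,"az":0,"hand":0.5},{"dx":0,"dy":0,"dz":0.005,"ax":0,"ay":0,"az":0,"hand":0.5}]' 50|head -4
python3 -m crank '[{"dx":0,"dy":0,"dz":0.004,"ax":0,"ay":0,"az":0,"hand":0.5},{"dx":0,"dy":0,"dz":0.004,"ax":0,"ay":0,"az":0,"hand":0.5}]' 50|head -4
python3 -c "
from workcell import get_obs;o=get_obs();print(o['ee_pos'].round(4),o['force'].round(1),o['wrist_torque'].round(3))"
```

```text
time_s: 17.8
ee_pos: [0.6438, -0.1002, 0.0493]
tool_rot: [3.141, -0.077, 0.001]
force: [0.3, 0.1, 0.5]
time_s: 18.0
ee_pos: [0.6439, -0.1001, 0.0492]
tool_rot: [3.14, -0.077, 0.001]
force: [-4.0, 1.2, 9.9]
[ 0.6439 -0.1001  0.0492] [-4.   1.2  9.9] [-0.186  0.648 -0.035]
```

```bash
python3 -m crank '[{"dx":0,"dy":0,"dz":-0.002,"ax":0,"ay":0,"az":0,"hand":0.5},{"dx":0,"dy":0,"dz":-0.002,"ax":0,"ay":0,"az":0,"hand":0.73},{"dx":0,"dy":0,"dz":-0.002,"ax":0,"ay":0,"az":0,"hand":0.8},{"dx":0,"dy":0,"dz":-0.002,"ax":0,"ay":0,"az":0,"hand":0.9},{"dx":0,"dy":0,"dz":-0.002,"ax":0,"ay":0,"az":0,"hand":1}]' 30;python3 -m crank '[{"dx":0,"dy":0,"dz":-0.03,"ax":0,"ay":0,"az":0,"hand":1},{"dx":0,"dy":0,"dz":-0.12,"ax":0,"ay":0,"az":0,"hand":1},{"dx":0,"dy":0,"dz":-0.27,"ax":0,"ay":0,"az":0,"hand":1},{"dx":0,"dy":0,"dz":-0.43,"ax":0,"ay":0,"az":0,"hand":1},{"dx":0,"dy":0,"dz":-0.6,"ax":0,"ay":0,"az":0,"hand":1}]' 30
python3 -m crank '[{"dx":-0.1,"dy":0.12,"dz":-0.05,"ax":0,"ay":0,"az":0,"hand":1},{"dx":-0.2,"dy":0.24,"dz":-0.05,"ax":0,"ay":0,"az":0,"hand":1},{"dx":-0.3,"dy":0.36,"dz":-0.05,"ax":0,"ay":0,"az":0,"hand":1},{"dx":-0.4,"dy":0.48,"dz":-0.05,"ax":0,"ay":0,"az":0,"hand":1},{"dx":-0.5,"dy":0.6,"dz":-0.05,"ax":0,"ay":0,"az":0,"hand":1}]' 30
python3 m3.py 7 B take; python3 m3.py 7 N
python3 - <<'E'
from h import *
I=load(7)
cr=lambda n,x,y:cv2.resize(I[n][y:y+100,x:x+200,::-1],(800,400),interpolation=cv2.INTER_CUBIC)[:300]
cv2.imwrite("pics/v4.png",np.vstack([cr("scene",155,210),cr("top",145,110)]))
E
```

```text
time_s: 18.5
ee_pos: [0.6437, -0.1001, 0.0483]
tool_rot: [3.141, -0.077, 0.0]
force: [-0.7, -0.2, 0.1]
opening: 0.0853
gripper_force: 0.0
time_s: 19.0
ee_pos: [0.6432, -0.1, 0.2295]
tool_rot: [-3.141, 0.077, 0.001]
force: [0.8, -0.4, 0.2]
opening: 0.0854
gripper_force: 0.0
time_s: 19.5
ee_pos: [0.4837, -0.2736, 0.2434]
tool_rot: [3.14, -0.076, 0.002]
force: [0.1, -0.8, 0.8]
opening: 0.0854
gripper_force: 0.0
B ['top'] [ 0.6467 -0.0977  3.0831] -69.0
B ['scene'] [ 0.6432 -0.1002  3.0905] -79.2
N ['top'] [0.6554 0.164  3.1888] -77.6
N ['scene'] [0.652  0.162  3.1825] -88.6
```

View pics/v4.png

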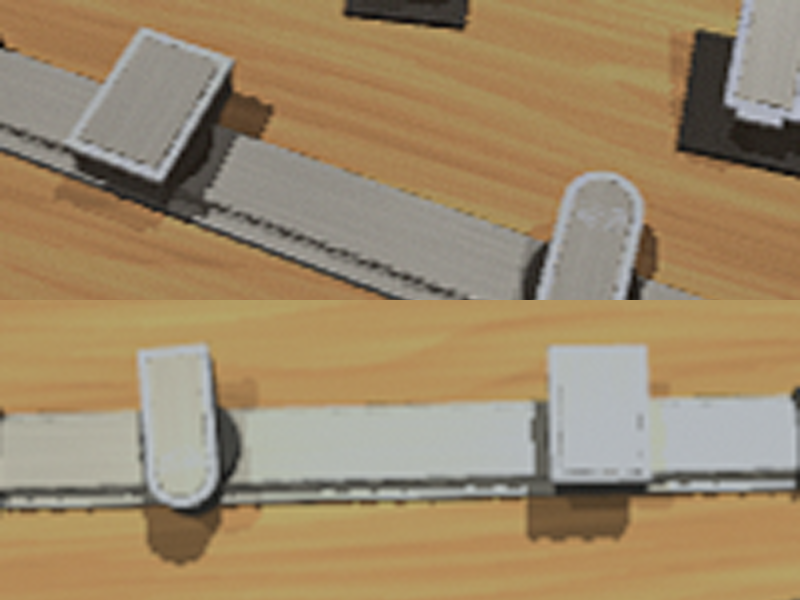

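Both lids lie flat. The broad plate in the scene view is near (193,233), and the nose plate has its nose over the frame's nose, near top (190,143). The fits put both within 2 mm and about 0.02 rad of their frames, so I hand in.

```bash
python3 -m crank '[{"dx":0,"dy":0,"dz":0,"ax":0,"ay":0,"az":0,"hand":1},{"dx":0,"dy":0,"dz":0,"ax":0,"ay":0,"az":0,"hand":1}]' | head -1; python3 -c "
from workcell import finish_job;print(finish_job())"
```

```text
time_s: 19.8
the job is handed in; nothing more can be done
None
```

I laid the nose plate and the broad plate on their own frames and handed the job in at 19.8 s. Both are bright face up, with the nose over the nose; the camera fits put them within about 2 mm and 0.02 rad of centred. The hand-in gave no verdict, and a fingertip probably pressed on the nose frame's rim (33 N at the wrist) on the first lowering before I backed off and realigned.

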